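# Close up the citrus juicer and start it

### The job

Get the citrus juicer running: with the fingertips, push its open peel drawer fully home and push its open lid right down shut (either one first), and only then press the green start button all the way down and let it come up again, leaving everything closed. Only push: do not pull the drawer further out or lift the lid further, do not press the red stop button, and leave the juice bottle, the tumbler and the jar standing where they are.

Things in the scene. Friction and masses are not known exactly. Their poses are not given: they have to be found in the camera images.
- juicer: Low stainless counter-top citrus juicer, fixed to the counter, 330 long (its x) x 260 wide (its y); base 100 high, on it an open square hopper (60 mm high, its x 50 to 240) and behind that a rounded grey motor housing (its x 242 to 328, top at 165). Origin on the counter under the middle of the closed drawer's front face; x points to the machine's back (away from the robot, turned up to 0.2 rad), z up.
- drawer (a joint): Peel drawer in the front of the juicer's base: how far it stands out, m; 0 = fully home (a hard stop), starts 0.05 to 0.09. It slides along the juicer's -x as it opens and stays where it is left; sliding it takes about 2 N plus 8 N per m/s.
- drawer_front (a point): Middle of the peel drawer's flat aluminium front face, 65 mm above the counter; moves with the drawer; x points into the machine (the way to push), y along the face. The face is 250 wide, spans heights 16 to 92 mm, has an orange strip along its upper edge (to 97.5 mm) and no handle; behind it is an open black tray with orange peels.
- lid (a joint): Hopper lid: opening angle, rad; 0 = shut, lying level on the hopper (a hard stop); starts 0.45 to 0.75, free edge up. It stays where it is left (0.5 N m of friction); a few newtons on the outer half push it down. The hinge axis is level, along the juicer's y, at the hopper's far edge: 240 mm along the juicer's x from its origin and 161 mm above the counter; the lid's underside passes through it.
- lid_pad (a point): Point on the upper face of the lid in the middle of its broad black front band, 150 mm from the hinge axis; moves with the lid: -x points from the hinge to the free edge, y along the hinge, z out of the upper face. The lid is a flat plate 190 mm (hinge to free edge) x 220 wide x 10 thick: black frame, 75 mm broad black band at the free edge, clear pane; no handle.
- control: Grey control box fixed to the counter, 90 (its x) x 150 (its y) x 45 high, with two round push buttons on top, 70 mm apart; origin under its centre, z up. Stands left or right of the juicer, turned any way.
- start (a joint): Green start button: travel downwards, m; 0 = up, 0.006 = fully down; a spring brings it back. Fully down takes 5 N.
- start_top (a point): Middle of the top of the green start button, radius 16 mm, at the control box's own +y end.
- stop (a joint): Red stop button, travel as the start button's. Not to be pressed.
- stop_top (a point): Middle of the top of the red stop button, radius 16 mm, at the control box's own -y end.
- juice_bottle: Loose full yellow juice bottle with black cap, 72 diameter x 190 high; origin under its centre. Bystander.
- tumbler: Loose steel tumbler, 76 diameter x 110 high, open top; origin under its centre. Bystander.
- jar: Loose amber jar with white lid, 68 diameter x 90 high; origin under its centre. Bystander.
Things that resemble listed ones, but are neither listed nor needed, are in the scene too. What is shaped like the control but purple is not meant.

How it is judged:
By the outcome, as a careful person would: the job done as asked, in the order asked, and still so for the second after the job is handed in, with the robot touching nothing.
It also fails if it takes over 64 s, if anything falls off the work surface, if the arm or the gripper's body presses on something with over 40 N, if the wrist force passes 120 N, or if a joint passes its speed limit or range.

### The arm

A 6-joint arm with a two-finger parallel gripper is mounted at the origin on the work surface. World frame = base frame: x ahead of the robot, y to its left, z up, the work surface at z = 0. Lengths are in m, angles in rad, forces in N, time in s.
With the tool pointing down it reaches from about 0.35 to 0.775 m from the base axis. Payload 7.3 kg.
Tool frame: the origin (TCP) lies on the front face of the gripper's body, between the roots of the fingers; the fingertips stand 66 mm ahead of it and the grasp point (between the pads) lies 47 mm ahead of it; z points along the fingers, y is the direction in which the jaws open and shut (so a half turn about z gives the same grasp; the last joint's range is limited). The gripper opens to 92 mm and grips with 3 to 60 N. Pads are 19 mm wide; open, the fingers measure 130 mm over their backs; the gripper's body (75 mm by 190 mm) begins 47 mm behind the grasp point.
Start: joints at [-1.247, 0.342, 1.524, -0, 1.275, -0.146], TCP at [0.238, -0.468, 0.292] pointing down, gripper open.
Joint ranges: [-2.53, 2.53], [-0.77, 2.02], [0.04, 2.7], [-1, 4.14], [0.28, 2.66], [-3.11, 3.11]. Speed limits (rad/s): [2.57, 2.57, 3.14, 3.14, 3.14, 3.14].

### API

Orientations are given as [roll, pitch, yaw] about the fixed x, y, z axes, in that order (R = Rz(yaw) Ry(pitch) Rx(roll)).
In Python, from cell import observe, read_camera, hand_in, search_frame, tip_of gives the robot as it stands. The module is installed in compiled form; this text tells all that it offers.
- The arm moves only by the tool apply_moves, never from a script. Its argument "motion" is a list of rows, each an object with "offset": the shift along the tool's x, y, z in mm, a list of three; "rotation": the turn, a rotation vector about the tool's x, y, z in rad, a list of three. In form: [{"offset": [x, y, z], "rotation": [rx, ry, rz]}, ...]. A call has 1 to 12 rows; each row shifts and turns the pose as measured when the row begins, along the tool's axes as they then stand; what a row does not reach is not made up. A row lasts 1/12 s, in which the tool goes at most 41.7 mm and 7.16 degrees, less where a joint would pass 70% of its speed; a pose out of reach is approached as far as the arm can. A call with a gripper value outside its range is refused whole. "grip" is the closure, from 0 (fully open) to 1 (shut), set as the call begins (left out, the last holds). The fingers move at their own pace and stop on an object; "grip_force" is the grip in N (left out, the last holds). Time passes only in rows, so rows that do not move let the fingers close. It gives the time, the measured TCP pose, the force and the opening at its end, in the units of the state.
- observe(): the state, without advancing time (a new reading comes with each control period).
- read_camera(name): name is "side" or "top"; returns a dict with "img" (480x640x3 uint8, red, green, blue), "camera_matrix" (3x3 intrinsics, pixels), "R" (3x3) and "t" (3): a world point X has camera coordinates R X + t. Camera axes: x right, y down, z forward; pixel columns grow to the right and rows downward; lengths in m; the calibration is good to about 2 mm. A picture is of the moment at which its call begins. There is no depth.
- hand_in(): hands the job in, once; it reports no verdict.
Trained networks look in a picture, given as the dict that the camera call returned (one of the last four; its "shot" number tells which), for a name from the list of things; names that differ only in an ending like _2 or _b are one class to them, and where a whole thing is asked for, a point or a joint stands for the part that bears it (a point fixed in the world has none). Each returns a list of dicts, best first, with "score" (0 to 1); they miss things now and then, are a little off and sometimes report something else, mostly with a low value. They report only what shows in the picture. A call takes as long as a camera call. They do not tell look-alikes from the thing itself.
- search_frame(query, picture): "location" ([x, y, z] in m, in world coordinates, good to about 4 mm: the middle of the surface that is visible of it).
- tip_of(query, picture): "location" ([x, y, z] in m, in world coordinates, good to about 4 mm: a listed point, or the origin of a listed thing).
The state is a dict: "time": time; "qpos": joint angles; "qvel": joint speeds; "joint_efforts": joint torques, N m; "tool_pos": TCP position; "tool_rot": TCP orientation; "contact_force": force on the tool from outside, world axes, zero at the start; "torque": the same for the moment, N m; "opening": finger opening in m.
Only numpy, scipy, OpenCV 4.12 (cv2) and the standard library are available. Lean on these libraries where they do the work, as an engineer would, in place of code of your own. Each camera call takes 0.05 s, during which the arm holds its last target.

## Working session

There is one attempt and no reset: what is moved stays moved. The work goes in short steps, Python scripts to look and compute and a tool call to move; the robot and the scene stay as the last step left them, time stands still between calls to the robot, and variables do not carry over. Pictures are saved under pics/ and viewed, and the job is handed in when it is done.

Besides the shell and the picture viewer there is one more tool, called by a JSON object that holds its "api" and its "payload". apply_moves: Moves the arm, as the interface text tells. Its arguments: {"type":"object","properties":{"motion":{"type":"array"},"grip":{"type":"number"},"grip_force":{"type":"number"}},"required":["motion"]}

```bash
mkdir -p pics
python3 - <<'E'
from cell import *
import cv2,numpy as np
print(observe())
for n in ("side","top"):
    p=read_camera(n); cv2.imwrite(f"pics/{n}0.png",p["img"][:,:,::-1])
    print(n,p["camera_matrix"].tolist(),p["R"].tolist(),p["t"].tolist())
    for q in ["juicer","drawer_front","lid_pad","control","start_top","stop_top","juice_bottle","tumbler","jar"]:
        print(q,[(np.round(d["location"],3).tolist(),round(d["score"],2)) for d in tip_of(q,p)])
E
```

```text
{'time': 0.0, 'qpos': array([-1.24701061e+00,  3.42714710e-01,  1.52501225e+00, -2.62629959e-05,
        1.27541557e+00, -1.45967420e-01]), 'qvel': array([ 0.00277792,  0.00061857,  0.0009125 , -0.00031813, -0.00123529,
       -0.00011798]), 'joint_efforts': array([ 4.54001420e-04, -4.31236982e+01, -2.44220191e+01,  7.16251647e-02,
        5.60610322e-02, -1.18129392e-04]), 'tool_pos': array([ 0.23757906, -0.46781894,  0.29155072]), 'tool_rot': array([-3.14005561e+00, -2.00582362e-04,  4.69760650e-01]), 'contact_force': array([-0.13212079,  0.05655185,  0.7306587 ]), 'torque': array([ 0.03342892, -0.01007636,  0.01815796]), 'opening': 0.0919041562574247}
side [[598.6634776351108, 0.0, 317.2225121302174], [0.0, 598.6634776351108, 246.88580125264951], [0.0, 0.0, 1.0]] [[-0.9974401840869153, -0.07150074885218273, -0.0008497542220866586], [-0.0473904767385166, 0.6699059335742366, -0.7409319691284263], [0.05354644603666045, -0.7389950494256426, -0.671579552280469]] [0.5680910513795603, 0.11099972412690064, 1.469216514050305]
juicer [([0.562, -0.002, -0.002], 0.78), ([0.337, -0.222, 0.0], 
[... 599 characters left out ...]
] [[0.019834212161507273, -0.9997885060163118, 0.005435739655641263], [-0.978974044801162, -0.020524701160536847, -0.20294963968414279], [0.20301828398837635, -0.0012961018255724867, -0.9791740889578691]] [-0.006951214852380649, 0.5858887679679617, 0.905680164579598]
juicer [([0.564, -0.005, 0.002], 0.68)]
drawer_front [([0.478, 0.014, 0.065], 0.66)]
lid_pad [([0.68, -0.021, 0.249], 0.89)]
control [([0.738, 0.364, -0.003], 0.66), ([0.532, 0.369, -0.001], 0.55)]
start_top [([0.706, 0.342, 0.068], 0.62), ([0.512, 0.343, 0.072], 0.5)]
stop_top [([0.765, 0.381, 0.068], 0.65), ([0.556, 0.396, 0.07], 0.54)]
juice_bottle [([0.503, -0.377, -0.0], 0.77)]
tumbler []
jar [([0.332, 0.186, 0.004], 0.64)]
```

View pics/side0.png

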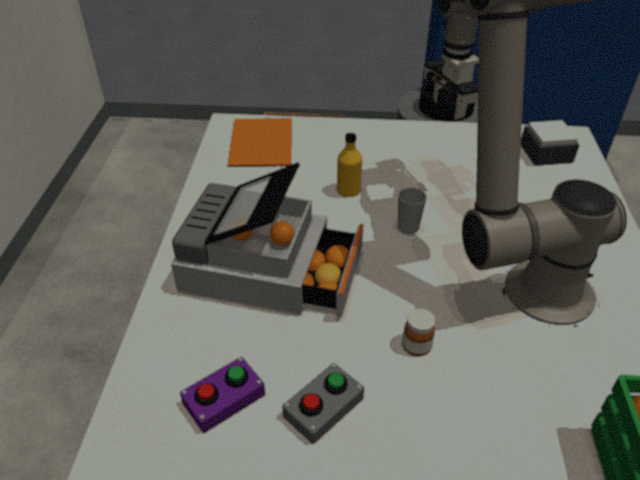

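View pics/top0.png

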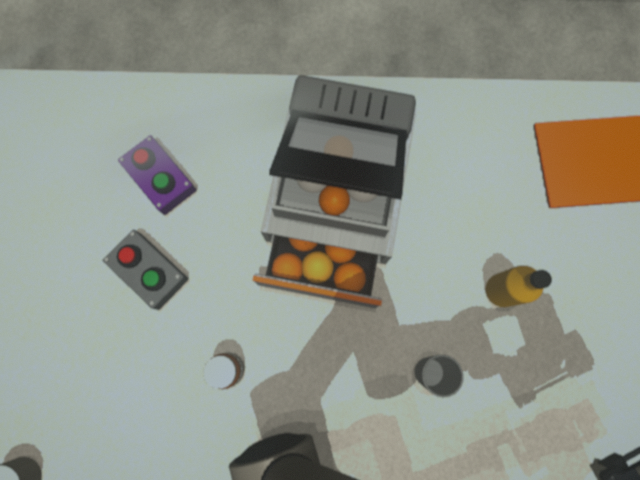

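The grey box, side (323,402) / top (145,268), is the control. The purple box, side (222,393) / top (157,174), is the look-alike. On the grey box, green start is at side (336,381) / top (152,279) and red stop is at (311,402) / (129,256). The lid is open at top (338,172), and the drawer is out with its orange strip from (255,280) to (381,301). I'll check this in a crop and refine the positions.

```bash
cat > h.py <<'E'
from cell import *
import cv2,numpy as np
def ray(p,u,v,z):
    K,R,t=map(np.array,(p["camera_matrix"],p["R"],p["t"]))
    d=R.T@np.linalg.solve(K,[u,v,1.]); c=-R.T@t
    return c+d*(z-c[2])/d[2]
def proj(p,X):
    K,R,t=map(np.array,(p["camera_matrix"],p["R"],p["t"])); q=K@(R@np.array(X)+t); return q[:2]/q[2]
def tri(p1,a,p2,b):
    P=[np.array(p["camera_matrix"])@np.c_[p["R"],p["t"]] for p in (p1,p2)]
    X=cv2.triangulatePoints(P[0],P[1],np.array(a,float).reshape(2,1),np.array(b,float).reshape(2,1)).ravel(); return X[:3]/X[3]
def blobs(p,kind):
    h=cv2.cvtColor(p["img"],cv2.COLOR_RGB2HSV)
    if kind=="green": m=cv2.inRange(h,(50,120,50),(85,255,255))
    if kind=="red": m=cv2.inRange(h,(0,170,80),(4,255,255))|cv2.inRange(h,(174,150,80),(180,255,255))
    n,l,s,c=cv2.connectedComponentsWithStats(m)
    return [(c[i].round(1).tolist(),s[i].tolist()) for i in range(1,n) if s[i][4]>60]
E
python3 - <<'E'
from h import *
S=read_camera("side");T=read_camera("top")
for k in("green","red"):
    print(k,blobs(S,k),blobs(T,k))
h=cv2.cvtColor(T["img"],cv2.COLOR_RGB2HSV)
m=cv2.inRange(h,(5,150,80),(20,255,255)); m[:265]=0;m[:,:250]=0;m[:,390:]=0
a=T["img"][60:320,90:430,::-1]
cv2.imwrite("pics/cropT.png",cv2.resize(a,None,fx=2.2,fy=2.2,interpolation=3))
b=S["img"][150:450,160:400,::-1]
cv2.imwrite("pics/cropS.png",cv2.resize(b,None,fx=2,fy=2,interpolation=3))
E
```

```text
green [([235.8, 373.0], [228, 366, 17, 15, 182]), ([335.6, 379.7], [328, 373, 16, 15, 189]), ([630.2, 397.0], [618, 376, 22, 61, 514]), ([613.7, 407.3], [608, 396, 13, 28, 129]), ([601.8, 420.4], [598, 413, 8, 15, 70]), ([625.2, 440.3], [619, 427, 12, 28, 132])] [([160.8, 181.0], [155, 176, 13, 11, 114]), ([150.5, 278.0], [143, 271, 16, 15, 190])]
red [([205.5, 390.5], [198, 384, 16, 14, 183]), ([311.0, 400.6], [303, 394, 17, 15, 192])] [([125.9, 254.5], [119, 248, 15, 14, 145])]
```

View pics/cropT.png

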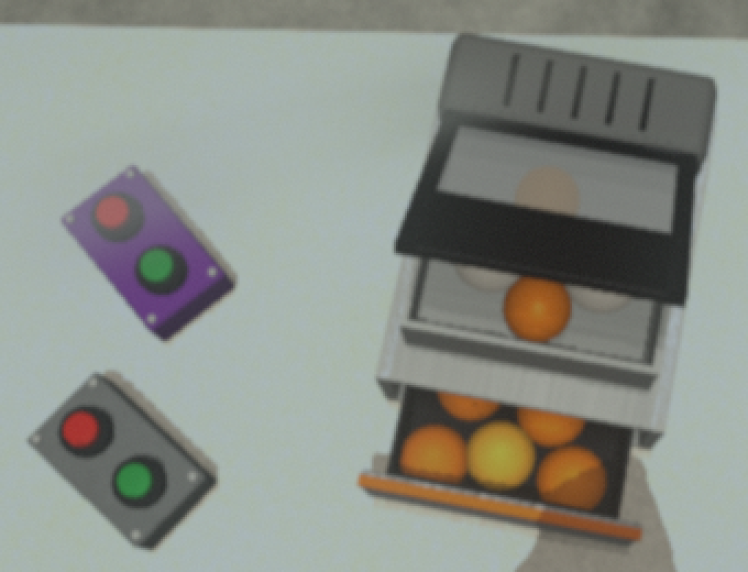

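View pics/cropS.png

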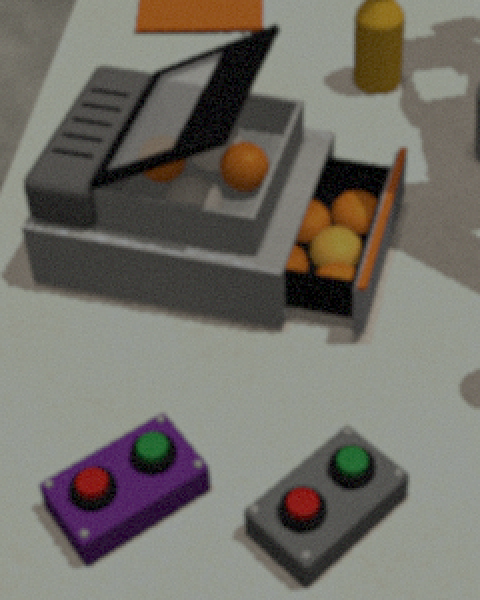

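Run:
```python
from h import *
S=read_camera("side");T=read_camera("top")
print("green",tri(S,(335.6,380.2),T,(151,278.2)),"red",tri(S,(311,401),T,(126.5,255)))
L=ray(T,254,281,.0975);R=ray(T,381,303,.0975);print("strip",L,R,np.linalg.norm(L-R),"yaw",np.arctan2(L[1]-R[1],L[0]-R[0])-np.pi/2)
f=lambda x,y:(x/2.2+90,y/2.2+60)
g=lambda x,y:(x/2+160,y/2+150)
# base front top corners z=.1 
A=ray(T,*f(377,383),.1);B=ray(T,*f(662,437),.1);print("base front",A,B,np.linalg.norm(A-B),np.arctan2(A[1]-B[1],A[0]-B[0])-np.pi/2)
# lid free-edge corners
l1=tri(S,g(97,184),T,f(397,249));l2=tri(S,g(277,30),T,f(684,303));print("lid corners(left? check)",l1,l2,np.linalg.norm(l1-l2))
```

```text
green [0.50835694 0.33983557 0.06307298] red [0.55376032 0.3925321  0.06442002]
strip [0.50306657 0.13073591 0.0975    ] [ 0.46611687 -0.11183221  0.0975    ] 0.24536620733288267 yaw -0.15116506554200915
base front [0.59466926 0.12049605 0.1       ] [ 0.5514489  -0.13111389  0.1       ] 0.25529504938671604 -0.17011505921145242
lid corners(left? check) [0.76120705 0.09922083 0.18746529] [ 0.62318841 -0.12404238  0.26009853] 0.27234388996492864
```

```bash
cat >> h.py <<'E'
from scipy.spatial.transform import Rotation as Ro
def rem(tip,yaw,tilt=0.):
    """offset in tool axes (mm) & rotvec to bring fingertip centre to tip; tilt: tips lead along +tool x"""
    o=observe(); R0=Ro.from_euler('xyz',o["tool_rot"])
    Rt=Ro.from_euler('z',yaw)*Ro.from_euler('y',-tilt)*Ro.from_euler('x',np.pi)
    tcp=np.array(tip)-Rt.apply([0,0,.066])
    cur=o["tool_pos"]+R0.apply([0,0,.066])
    print("t",round(o["time"],2),"tcp",o["tool_pos"].round(4),"tip",cur.round(4),"F",o["contact_force"].round(1))
    print("target tcp",tcp.round(3),"off mm",(R0.inv().apply(tcp-o["tool_pos"])*1e3).round(1),"rot",(R0.inv()*Rt).as_rotvec().round(3),"tilted z",Rt.apply([0,0,1]).round(2), "off after rot(mm)",(Rt.inv().apply(tcp-o["tool_pos"])*1e3).round(1))
E
python3 -c "
from h import *
rem((.43,.02,.24),-.165); rem((.43,.02,.24),-.165,.3)"
```

```text
t 1.2 tcp [ 0.2377 -0.4681  0.2923] tip [ 0.2377 -0.4681  0.2263] F [1.2 0.2 0.6]
target tcp [0.43  0.02  0.306] off mm [ 392.4 -348.2  -13.8] rot [ 0.    -0.     0.635] tilted z [-0. -0. -1.] off after rot(mm) [ 109.5 -513.1  -13.7]
t 1.2 tcp [ 0.2377 -0.4681  0.2923] tip [ 0.2377 -0.4681  0.2263] F [1.2 0.2 0.6]
target tcp [0.411 0.023 0.303] off mm [ 376.7 -359.7  -10.9] rot [-0.095  0.29   0.63 ] tilted z [ 0.29 -0.05 -0.96] off after rot(mm) [  89.2 -513.1   16.3]
```

{"api": "apply_moves", "payload": {"motion": [{"offset":[0,0,-5],"rotation":[0,0,0.106]},{"offset":[0,0,-5],"rotation":[0,0,0.106]},{"offset":[0,0,-5],"rotation":[0,0,0.106]},{"offset":[0,0,-5],"rotation":[0,0,0.106]},{"offset":[0,0,-5],"rotation":[0,0,0.106]},{"offset":[0,0,-5],"rotation":[0,0,0.106]}], "grip": 1, "grip_force": 20}}

```text
time: 1.7
tool_pos: [0.2375, -0.4675, 0.322]
tool_rot: [-3.139, 0.002, -0.192]
contact_force: [-0.0, 0.3, -0.8]
opening: 0.0564
```

```bash
python3 -c "
from h import *
rem((.43,.02,.24),-.165); rem((.43,.02,.24),-.165,.3)"
```

```text
t 1.7 tcp [ 0.2375 -0.4675  0.322 ] tip [ 0.2374 -0.4673  0.256 ] F [-0.   0.3 -0.8]
target tcp [0.43  0.02  0.306] off mm [  95.9 -515.3   17.4] rot [-0.003  0.002 -0.027] tilted z [-0. -0. -1.] off after rot(mm) [ 109.8 -512.5   16. ]
t 1.7 tcp [ 0.2375 -0.4675  0.322 ] tip [ 0.2374 -0.4673  0.256 ] F [-0.   0.3 -0.8]
target tcp [0.411 0.023 0.303] off mm [  76.4 -514.8   20.3] rot [ 0.001  0.302 -0.027] tilted z [ 0.29 -0.05 -0.96] off after rot(mm) [  80.7 -512.5   44.8]
```

{"api": "apply_moves", "payload": {"motion": [{"offset":[8,-38,0],"rotation":[0,0,-0.027]},{"offset":[7,-38,0],"rotation":[0,0,0]},{"offset":[7,-38,0],"rotation":[0,0,0]},{"offset":[7,-38,0],"rotation":[0,0,0]},{"offset":[7,-38,0],"rotation":[0,0,0]},{"offset":[7,-38,0],"rotation":[0,0,0]},{"offset":[7,-38,0],"rotation":[0,0,0]},{"offset":[7,-38,0],"rotation":[0,0,0]},{"offset":[7,-38,0],"rotation":[0,0,0]},{"offset":[7,-38,0],"rotation":[0,0,0]},{"offset":[7,-38,0],"rotation":[0,0,0]},{"offset":[7,-38,0],"rotation":[0,0,0]}]}}

```text
time: 2.7
tool_pos: [0.4038, -0.022, 0.323]
tool_rot: [3.138, -0.005, -0.186]
contact_force: [0.6, 0.5, -0.4]
opening: 0.0007
```

```bash
python3 -c "
from h import *
rem((.43,.02,.24),-.165,.3)"
```

```text
t 2.7 tcp [ 0.4038 -0.022   0.323 ] tip [ 0.4041 -0.0223  0.257 ] F [ 0.6  0.5 -0.4]
target tcp [0.411 0.023 0.303] off mm [ -1.6 -45.8  19.8] rot [ 0.006  0.295 -0.02 ] tilted z [ 0.29 -0.05 -0.96] off after rot(mm) [ -6.4 -45.7  18.9]
```

{"api": "apply_moves", "payload": {"motion": [{"offset":[0,-16,0],"rotation":[0,0.1,-0.02]},{"offset":[0,-15,0],"rotation":[0,0.1,0]},{"offset":[0,-15,0],"rotation":[0,0.095,0]},{"offset":[0,0,0],"rotation":[0,0,0]}]}}

```text
time: 3.03
tool_pos: [0.414, 0.0322, 0.3228]
tool_rot: [-3.141, -0.313, -0.155]
contact_force: [-1.0, 0.1, 0.3]
opening: 0.0006
```

```bash
python3 -c "
from h import *
rem((.43,.02,.065),-.165,.3)"
```

```text
t 3.03 tcp [0.414  0.0322 0.3228] tip [0.4341 0.0291 0.26  ] F [-1.   0.1  0.3]
target tcp [0.411 0.023 0.128] off mm [-61.7   9.4 184.7] rot [-0.003 -0.013  0.009] tilted z [ 0.29 -0.05 -0.96] off after rot(mm) [-59.2   9.4 185.6]
```

{"api": "apply_moves", "payload": {"motion": [{"offset":[-10,2,31],"rotation":[0,-0.013,0.009]},{"offset":[-10,2,31],"rotation":[0,0,0]},{"offset":[-10,2,31],"rotation":[0,0,0]},{"offset":[-10,2,31],"rotation":[0,0,0]},{"offset":[-10,1,31],"rotation":[0,0,0]},{"offset":[-10,0,29],"rotation":[0,0,0]},{"offset":[0,0,0],"rotation":[0,0,0]}]}}

```text
time: 3.62
tool_pos: [0.414, 0.0216, 0.1275]
tool_rot: [-3.14, -0.303, -0.161]
contact_force: [-0.5, 0.8, -0.3]
opening: 0.0007
```

```bash
python3 -c "
from h import *
rem((.557,-.003,.065),-.165,.3)
p=read_camera('top');cv2.imwrite('pics/t1.png',p['img'][:,:,::-1])
p=read_camera('side');cv2.imwrite('pics/s1.png',p['img'][:,:,::-1])"
```

```text
t 3.62 tcp [0.414  0.0216 0.1275] tip [0.4335 0.0186 0.0645] F [-0.5  0.8 -0.3]
target tcp [0.538 0.    0.128] off mm [120.    1.4  37. ] rot [-0.003 -0.003  0.004] tilted z [ 0.29 -0.05 -0.96] off after rot(mm) [120.2   0.8  36.6]
```

View pics/s1.png

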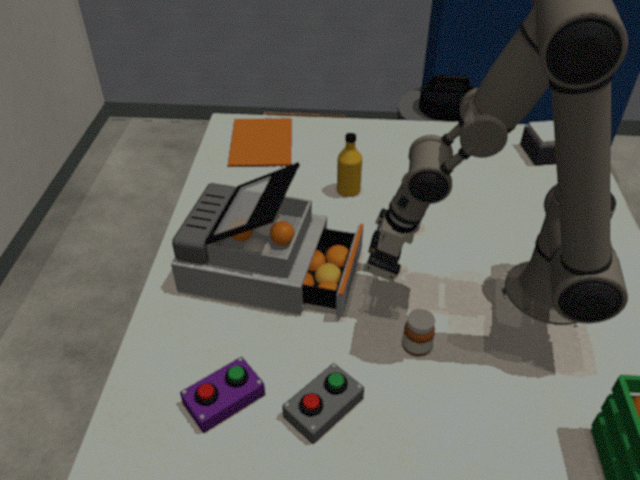

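The gripper tip, near (385,270), stands about 35 mm in front of the drawer face, and the bystanders are clear. Next I push.

{"api": "apply_moves", "payload": {"motion": [{"offset":[9.5,0,3],"rotation":[0,0,0]},{"offset":[9.5,0,3],"rotation":[0,0,0]},{"offset":[9.5,0,3],"rotation":[0,0,0]},{"offset":[7,0,2],"rotation":[0,0,0]},{"offset":[7,0,2],"rotation":[0,0,0]},{"offset":[7,0,2],"rotation":[0,0,0]},{"offset":[7,0,2],"rotation":[0,0,0]},{"offset":[7,0,2],"rotation":[0,0,0]},{"offset":[7,0,2],"rotation":[0,0,0]},{"offset":[7,0,2],"rotation":[0,0,0]}]}}

```text
time: 4.55
tool_pos: [0.5036, 0.0067, 0.1442]
tool_rot: [-3.14, -0.317, -0.161]
contact_force: [-2.9, -0.6, -1.6]
opening: 0.0005
```

```bash
python3 -c "
from h import *
rem((.557,-.003,.065),-.165,.3)
"
```

```text
t 4.55 tcp [0.5036 0.0067 0.1442] tip [0.5239 0.0035 0.0815] F [-2.9 -0.6 -1.6]
target tcp [0.538 0.    0.128] off mm [28.   1.  26.2] rot [-0.002 -0.017  0.004] tilted z [ 0.29 -0.05 -0.96] off after rot(mm) [28.4  0.8 25.7]
```

{"api": "apply_moves", "payload": {"motion": [{"offset":[5,0,5.5],"rotation":[0,-0.008,0]},{"offset":[5,0,5.5],"rotation":[0,-0.008,0]},{"offset":[5,0,5.5],"rotation":[0,0,0]},{"offset":[5,0,5],"rotation":[0,0,0]}]}}

```text
time: 4.88
tool_pos: [0.5337, 0.002, 0.1303]
tool_rot: [-3.14, -0.305, -0.16]
contact_force: [-6.3, 0.9, 5.5]
opening: 0.0007
```

```bash
python3 -c "
from h import *
rem((.557,-.003,.065),-.165,.3)
"
```

```text
t 4.88 tcp [0.5337 0.002  0.1303] tip [ 0.5533 -0.0011  0.0674] F [-6.3  0.9  5.5]
target tcp [0.538 0.    0.128] off mm [3.4 1.2 3.5] rot [-0.003 -0.005  0.004] tilted z [ 0.29 -0.05 -0.96] off after rot(mm) [3.4 1.1 3.5]
```

{"api": "apply_moves", "payload": {"motion": [{"offset":[4,0,2],"rotation":[0,0,0]},{"offset":[4,0,2],"rotation":[0,0,0]}]}}

```text
time: 5.05
tool_pos: [0.5356, 0.002, 0.1251]
tool_rot: [-3.141, -0.283, -0.16]
contact_force: [-22.3, 4.1, 15.5]
opening: 0.0004
```

```bash
python3 -c "
from h import *
rem((.557,-.003,.065),-.165,.3)
"
```

```text
t 5.05 tcp [0.5356 0.002  0.1251] tip [ 0.5538 -0.0008  0.0617] F [-22.3   4.1  15.5]
target tcp [0.538 0.    0.128] off mm [ 3.2  1.4 -2.1] rot [-0.002  0.017  0.005] tilted z [ 0.29 -0.05 -0.96] off after rot(mm) [ 3.2  1.4 -2.1]
```

The force jumped to 22 N with the face at about 0.563, which is the hard stop. I'll back off and check.

{"api": "apply_moves", "payload": {"motion": [{"offset":[-15,0,-4],"rotation":[0,0,0]},{"offset":[-20,0,-6],"rotation":[0,0,0]},{"offset":[-20,0,-10],"rotation":[0,0,0]},{"offset":[0,0,-40],"rotation":[0,-0.1,0]},{"offset":[0,0,-40],"rotation":[0,-0.1,0]},{"offset":[0,0,-40],"rotation":[0,-0.083,0]},{"offset":[0,0,-40],"rotation":[0,0,0]},{"offset":[0,0,-40],"rotation":[0,0,0]},{"offset":[0,0,-20],"rotation":[0,0,0]},{"offset":[0,0,0],"rotation":[0,0,0]}]}}

```text
time: 5.88
tool_pos: [0.4563, 0.0146, 0.3266]
tool_rot: [-3.141, -0.049, -0.16]
contact_force: [-0.3, 0.3, 0.3]
opening: 0.0004
```

```bash
python3 -c "
from h import *
rem((.662,-.02,.31),-.165)
p=read_camera('side');cv2.imwrite('pics/s2.png',p['img'][:,:,::-1])
q=read_camera('top');cv2.imwrite('pics/t2.png',q['img'][:,:,::-1])
for c in (p,q):
  for n in ('drawer_front','lid_pad','juicer'): print(n,[(d['location'].round(3) if hasattr(d['location'],'round') else d['location'],d['score']) for d in tip_of(n,c)][:2])"
```

```text
t 5.88 tcp [0.4563 0.0146 0.3266] tip [0.4595 0.0142 0.2607] F [-0.3  0.3  0.3]
target tcp [ 0.662 -0.02   0.376] off mm [210.8   1.4 -39.2] rot [-0.001 -0.049  0.005] tilted z [-0. -0. -1.] off after rot(mm) [208.6   0.4 -49.4]
drawer_front [([0.5672, 0.0006, 0.0618], 0.66)]
lid_pad [([0.6747, -0.0213, 0.2491], 0.71)]
juicer [([0.5617, -0.0024, -0.002], 0.74)]
drawer_front []
lid_pad [([0.6799, -0.0232, 0.2459], 0.93), ([0.3332, 0.1863, 0.0025], 0.55)]
juicer []
```

View pics/s2.png

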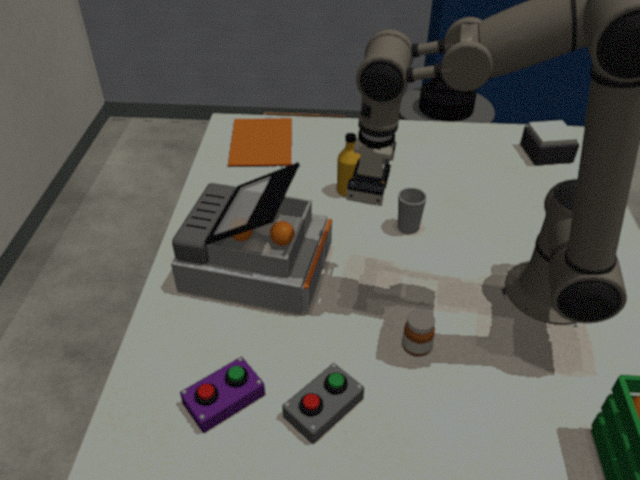

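View pics/t2.png

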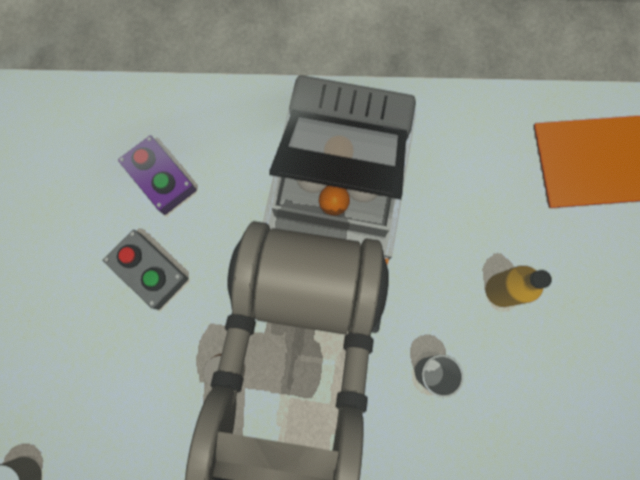

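The drawer sits flush, with its strip at side (318,252). The lid is still open and the bystanders haven't moved. Next I go above the lid.

{"api": "apply_moves", "payload": {"motion": [{"offset":[0,0,-35],"rotation":[0,-0.049,0]},{"offset":[5,0,-30],"rotation":[0,0,0]},{"offset":[30,0,0],"rotation":[0,0,0]},{"offset":[30,0,0],"rotation":[0,0,0]},{"offset":[30,0,0],"rotation":[0,0,0]},{"offset":[30,0,0],"rotation":[0,0,0]},{"offset":[30,0,0],"rotation":[0,0,0]},{"offset":[30,0,0],"rotation":[0,0,0]},{"offset":[20,0,0],"rotation":[0,0,0]},{"offset":[0,0,0],"rotation":[0,0,0]}]}}

```text
time: 7.12
tool_pos: [0.6605, -0.0183, 0.37]
tool_rot: [-3.142, 0.035, -0.16]
contact_force: [2.1, -0.4, -0.5]
opening: 0.0005
```

```bash
python3 -c "
from h import *
rem((.662,-.02,.27),-.165)"
```

```text
t 7.12 tcp [ 0.6605 -0.0183  0.37  ] tip [ 0.6582 -0.018   0.304 ] F [ 2.1 -0.4 -0.5]
target tcp [ 0.662 -0.02   0.336] off mm [ 3.   1.4 33.9] rot [0.    0.035 0.005] tilted z [-0. -0. -1.] off after rot(mm) [ 1.8  1.4 34. ]
```

{"api": "apply_moves", "payload": {"motion": [{"offset":[0,0,15],"rotation":[0,0.035,0.005]},{"offset":[0,0,15],"rotation":[0,0,0]},{"offset":[0,0,12],"rotation":[0,0,0]},{"offset":[0,0,12],"rotation":[0,0,0]},{"offset":[0,0,12],"rotation":[0,0,0]},{"offset":[0,0,12],"rotation":[0,0,0]}]}}

```text
time: 7.62
tool_pos: [0.6594, -0.0183, 0.2856]
tool_rot: [3.141, 0.002, -0.165]
contact_force: [-0.9, -0.2, 3.0]
opening: 0.0006
```

```bash
python3 -c "
from h import *
rem((.652,-.019,.171),-.165)"
```

```text
t 7.62 tcp [ 0.6594 -0.0183  0.2856] tip [ 0.6593 -0.0183  0.2196] F [-0.9 -0.2  3. ]
target tcp [ 0.652 -0.019  0.237] off mm [-7.1  1.9 48.6] rot [ 0.     0.002 -0.   ] tilted z [-0. -0. -1.] off after rot(mm) [-7.2  1.9 48.6]
```

Contact at 3 N, and the lid is moving down.

{"api": "apply_moves", "payload": {"motion": [{"offset":[-1,0,10],"rotation":[0,0,0]},{"offset":[-1,0,10],"rotation":[0,0,0]},{"offset":[-1,0,9],"rotation":[0,0,0]},{"offset":[-1,0,8],"rotation":[0,0,0]},{"offset":[0,0,6],"rotation":[0,0,0]}]}}

```text
time: 8.03
tool_pos: [0.6517, -0.0168, 0.2378]
tool_rot: [3.141, 0.008, -0.165]
contact_force: [-2.2, 0.3, 1.4]
opening: 0.0002
```

```bash
python3 -c "
from h import *
rem((.652,-.019,.171),-.165)"
```

```text
t 8.03 tcp [ 0.6517 -0.0168  0.2378] tip [ 0.6512 -0.0168  0.1718] F [-2.2  0.3  1.4]
target tcp [ 0.652 -0.019  0.237] off mm [0.6 2.1 0.8] rot [0.    0.008 0.   ] tilted z [-0. -0. -1.] off after rot(mm) [0.6 2.1 0.8]
```

{"api": "apply_moves", "payload": {"motion": [{"offset":[0,0,4],"rotation":[0,0,0]},{"offset":[0,0,3],"rotation":[0,0,0]}]}}

```text
time: 8.2
tool_pos: [0.6514, -0.0168, 0.2366]
tool_rot: [3.141, 0.003, -0.164]
contact_force: [-8.8, 0.5, 21.1]
opening: 0.0006
```

```bash
python3 -c "
from h import *
rem((.652,-.019,.171),-.165)"
```

```text
t 8.2 tcp [ 0.6514 -0.0168  0.2366] tip [ 0.6512 -0.0168  0.1706] F [-8.8  0.5 21.1]
target tcp [ 0.652 -0.019  0.237] off mm [ 0.9  2.1 -0.4] rot [0.001 0.003 0.001] tilted z [-0. -0. -1.] off after rot(mm) [ 0.9  2.1 -0.4]
```

The lid is at its stop: the tip is at z = 0.1706 with 21 N. I'll lift and look.

{"api": "apply_moves", "payload": {"motion": [{"offset":[0,0,-15],"rotation":[0,0,0]},{"offset":[0,0,-30],"rotation":[0,0,0]},{"offset":[0,0,-30],"rotation":[0,0,0]},{"offset":[-20,-38,0],"rotation":[0,0,0]},{"offset":[-20,-36,0],"rotation":[0,0,0]},{"offset":[-20,-36,0],"rotation":[0,0,0]},{"offset":[-20,-36,0],"rotation":[0,0,0]},{"offset":[-20,-36,0],"rotation":[0,0,0]},{"offset":[-20,-36,0],"rotation":[0,0,0]},{"offset":[0,0,0],"rotation":[0,0,0]}]}}

```text
time: 9.03
tool_pos: [0.5674, 0.2207, 0.3136]
tool_rot: [-3.14, 0.002, -0.173]
contact_force: [0.5, -1.0, -0.2]
opening: 0.0004
```

```bash
python3 -c "
from h import *
rem((.509,.340,.09),-.165)
p=read_camera('side');cv2.imwrite('pics/s3.png',p['img'][:,:,::-1])
q=read_camera('top');cv2.imwrite('pics/t3.png',q['img'][:,:,::-1])
for c in (p,q):
  for n in ('drawer_front','lid_pad','juicer','start_top'): print(n,[(np.round(d['location'],3),d['score']) for d in tip_of(n,c)][:2])"
```

```text
t 9.03 tcp [0.5674 0.2207 0.3136] tip [0.5673 0.2208 0.2476] F [ 0.5 -1.  -0.2]
target tcp [0.509 0.34  0.156] off mm [ -77.8 -107.3  157.8] rot [-0.001  0.002 -0.008] tilted z [-0. -0. -1.] off after rot(mm) [ -77.2 -108.1  157.6]
drawer_front [(array([ 0.565, -0.002,  0.06 ]), 0.56)]
lid_pad [(array([ 0.646, -0.013,  0.173]), 0.74)]
juicer [(array([ 0.561, -0.001, -0.005]), 0.67)]
start_top [(array([0.713, 0.339, 0.067]), 0.64), (array([0.508, 0.342, 0.071]), 0.61)]
drawer_front [(array([0.56 , 0.002, 0.065]), 0.69)]
lid_pad [(array([ 0.655, -0.016,  0.171]), 0.83)]
juicer [(array([ 0.56 , -0.005,  0.   ]), 0.92)]
start_top [(array([ 0.56 , -0.   ,  0.063]), 0.16)]
```

View pics/s3.png

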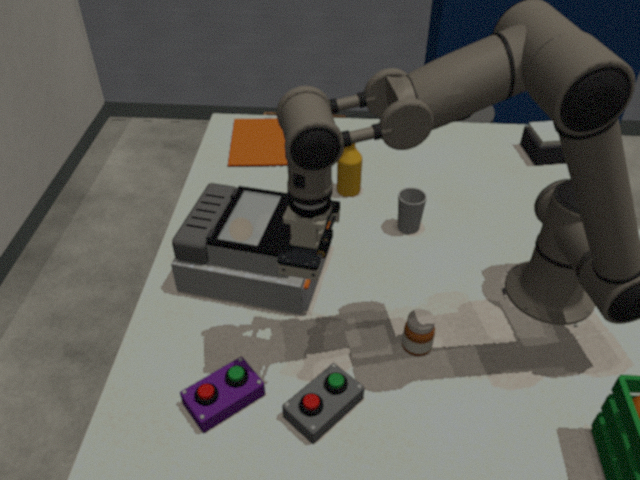

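View pics/t3.png

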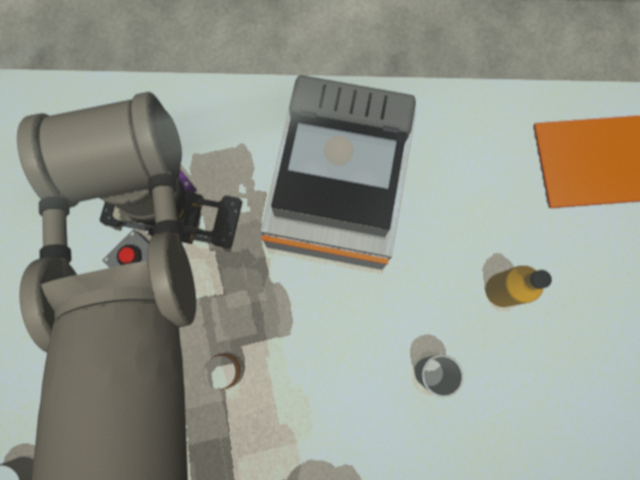

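Both are closed: the lid lies level with pad z ≈ 0.172, and the drawer strip is flush at top (325,250). Next is the green button on the grey box.

{"api": "apply_moves", "payload": {"motion": [{"offset":[-26,-36,0],"rotation":[0,0,-0.008]},{"offset":[-26,-36,0],"rotation":[0,0,0]},{"offset":[-25,-35,0],"rotation":[0,0,0]},{"offset":[0,0,35],"rotation":[0,0,0]},{"offset":[0,0,35],"rotation":[0,0,0]},{"offset":[0,0,35],"rotation":[0,0,0]},{"offset":[0,0,25],"rotation":[0,0,0]},{"offset":[0,0,15],"rotation":[0,0,0]},{"offset":[0,0,0],"rotation":[0,0,0]}]}}

```text
time: 10.28
tool_pos: [0.5172, 0.3318, 0.1651]
tool_rot: [-3.138, -0.007, -0.183]
contact_force: [0.1, -0.3, -0.4]
opening: 0.0006
```

```bash
python3 -c "
from h import *
rem((.509,.340,.065),-.165)
p=read_camera('side');cv2.imwrite('pics/s4.png',cv2.resize(p['img'][250:450,220:440,::-1],None,fx=3,fy=3))"
```

```text
t 10.28 tcp [0.5172 0.3318 0.1651] tip [0.5177 0.332  0.0991] F [ 0.1 -0.3 -0.4]
target tcp [0.509 0.34  0.131] off mm [-9.8 -6.4 34. ] rot [-0.004 -0.007 -0.018] tilted z [-0. -0. -1.] off after rot(mm) [-9.4 -6.7 34.1]
```

View pics/s4.png

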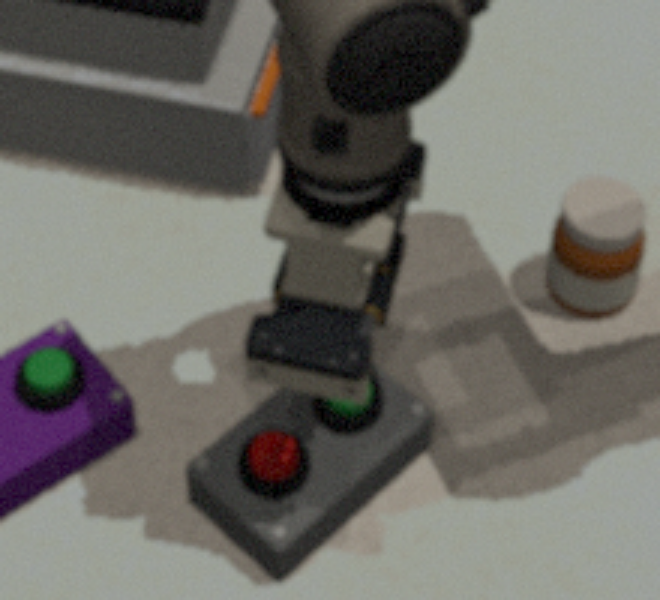

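The gripper is above green at crop (348,400). I'll correct it sideways by about 10 mm, then press.

{"api": "apply_moves", "payload": {"motion": [{"offset":[-9.5,-6.5,0],"rotation":[0,-0.007,-0.018]},{"offset":[0,0,0],"rotation":[0,0,0]},{"offset":[0,0,15],"rotation":[0,0,0]},{"offset":[0,0,10],"rotation":[0,0,0]}]}}

```text
time: 10.67
tool_pos: [0.5126, 0.3423, 0.1486]
tool_rot: [-3.129, -0.011, -0.164]
contact_force: [-1.4, -0.4, -1.0]
opening: 0.0003
```

```bash
python3 -c "
from h import *
rem((.509,.340,.065),-.165)"
```

```text
t 10.67 tcp [0.5126 0.3423 0.1486] tip [0.5135 0.343  0.0826] F [-1.4 -0.4 -1. ]
target tcp [0.509 0.34  0.131] off mm [-3.4  3.1 17.5] rot [-0.013 -0.011  0.001] tilted z [-0. -0. -1.] off after rot(mm) [-3.2  2.9 17.6]
```

{"api": "apply_moves", "payload": {"motion": [{"offset":[-3.5,3,0],"rotation":[-0.013,-0.011,0]},{"offset":[0,0,10],"rotation":[0,0,0]},{"offset":[0,0,6],"rotation":[0,0,0]}]}}

```text
time: 10.92
tool_pos: [0.5093, 0.3405, 0.1342]
tool_rot: [-3.14, -0.003, -0.164]
contact_force: [-0.2, -0.0, 0.1]
opening: 0.0006
```

```bash
python3 -c "
from h import *
rem((.509,.340,.065),-.165)"
```

```text
t 10.92 tcp [0.5093 0.3405 0.1342] tip [0.5095 0.3405 0.0682] F [-0.2 -0.   0.1]
target tcp [0.509 0.34  0.131] off mm [-0.2  0.5  3.2] rot [-0.001 -0.003  0.001] tilted z [-0. -0. -1.] off after rot(mm) [-0.2  0.5  3.2]
```

{"api": "apply_moves", "payload": {"motion": [{"offset":[0,0,4],"rotation":[0,0,0]},{"offset":[0,0,4],"rotation":[0,0,0]},{"offset":[0,0,3],"rotation":[0,0,0]}]}}

```text
time: 11.17
tool_pos: [0.5096, 0.3406, 0.1261]
tool_rot: [-3.139, -0.005, -0.163]
contact_force: [-12.2, -7.3, 39.8]
opening: 0.0004
```

{"api": "apply_moves", "payload": {"motion": [{"offset":[0,0,3],"rotation":[0,0,0]}]}}

```text
time: 11.25
tool_pos: [0.5095, 0.3406, 0.1263]
tool_rot: [-3.139, -0.005, -0.163]
contact_force: [-9.6, -5.3, 25.3]
opening: 0.0001
```

The button bottomed at tip z ≈ 0.060 with 25–40 N. I'll release it and back away.

{"api": "apply_moves", "payload": {"motion": [{"offset":[0,0,-8],"rotation":[0,0,0]},{"offset":[0,0,-15],"rotation":[0,0,0]},{"offset":[0,0,-35],"rotation":[0,0,0]},{"offset":[0,0,-35],"rotation":[0,0,0]},{"offset":[0,0,-35],"rotation":[0,0,0]},{"offset":[-25,0,-30],"rotation":[0,0,0]},{"offset":[-30,0,0],"rotation":[0,0,0]},{"offset":[-30,0,0],"rotation":[0,0,0]},{"offset":[0,0,0],"rotation":[0,0,0]}]}}

```text
time: 12.0
tool_pos: [0.4242, 0.3538, 0.2928]
tool_rot: [-3.135, -0.009, -0.168]
contact_force: [-0.4, 1.5, 0.0]
opening: 0.0003
```

```bash
python3 -c "
from h import *
rem((.509,.340,.065),-.165)
p=read_camera('side');cv2.imwrite('pics/s5.png',p['img'][:,:,::-1])
q=read_camera('top');cv2.imwrite('pics/t5.png',q['img'][:,:,::-1])
print(blobs(p,'green')[:3],blobs(p,'red'))
for c in (p,q):
  for n in ('drawer_front','lid_pad','start_top','jar','tumbler','juice_bottle'): print(n,[(np.round(d['location'],3),d['score']) for d in tip_of(n,c)][:2])"
```

```text
t 12.0 tcp [0.4242 0.3538 0.2928] tip [0.4248 0.3541 0.2268] F [-0.4  1.5  0. ]
target tcp [0.509 0.34  0.131] off mm [ 84.5   0.5 162.6] rot [-0.006 -0.009 -0.003] tilted z [-0. -0. -1.] off after rot(mm) [ 85.9  -0.4 161.8]
[([235.8, 373.1], [228, 367, 16, 14, 182]), ([335.7, 379.6], [328, 373, 16, 15, 171]), ([630.5, 396.8], [618, 376, 22, 62, 536])] [([205.5, 390.6], [197, 384, 17, 14, 185]), ([310.8, 400.7], [304, 394, 15, 14, 161])]
drawer_front [(array([ 0.566, -0.001,  0.06 ]), 0.66)]
lid_pad [(array([ 0.651, -0.018,  0.173]), 0.69)]
start_top [(array([0.508, 0.338, 0.071]), 0.68), (array([0.712, 0.338, 0.067]), 0.6)]
jar [(array([ 0.334,  0.192, -0.001]), 0.65)]
tumbler []
juice_bottle [(array([ 0.507, -0.375,  0.001]), 0.84), (array([0.554, 0.395, 0.071]), 0.25)]
drawer_front [(array([ 0.56 , -0.002,  0.064]), 0.68)]
lid_pad [(array([ 0.654, -0.016,  0.172]), 0.81)]
start_top [(array([0.512, 0.341, 0.07 ]), 0.49)]
jar [(array([0.336, 0.186, 0.002]), 0.84)]
tumbler [(array([ 0.334, -0.223,  0.   ]), 0.93)]
juice_bottle [(array([ 0.502, -0.381, -0.   ]), 0.88)]
```

View pics/s5.png

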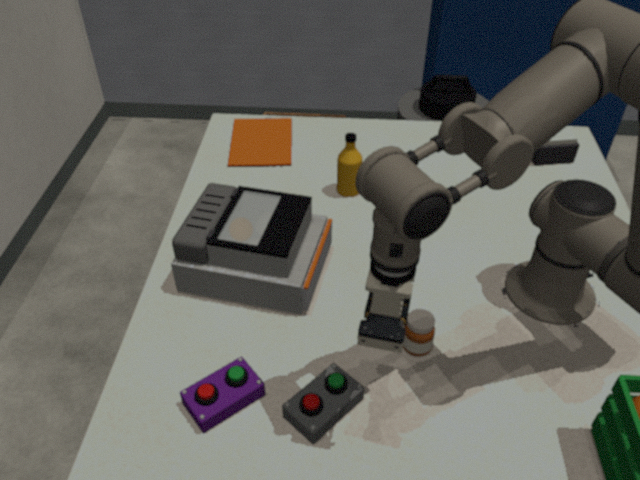

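View pics/t5.png

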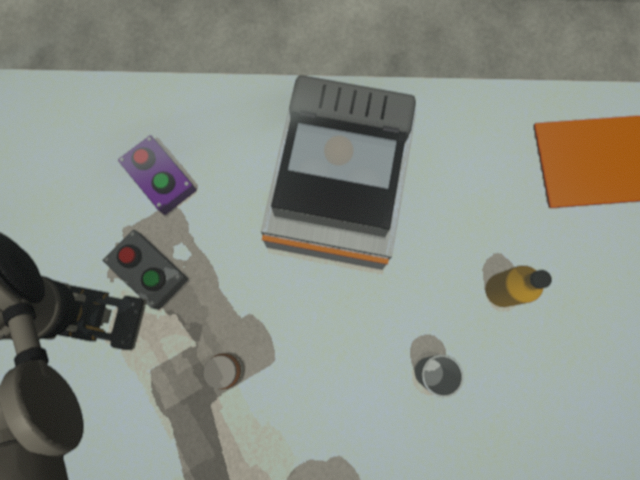

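The drawer is flush at (318,252), the lid is level and the green button is up at (336,380). The bystanders are in place and the arm is clear, so I'm handing in.

```bash
python3 -c "
from cell import *
print(hand_in())"
```

```text
the job is handed in; nothing more can be done
None
```

The juicer job is done and handed in at about 12 s, well inside the 64 s limit. I pushed the drawer home, then pushed the lid shut. After that I pressed the green button on the grey control box down and let it come up.

- **Drawer:** it stopped hard at 22 N. The last pictures put its front face at x ≈ 0.56, level with the juicer's origin.
- **Lid:** it stopped hard at 21 N with the fingertip at z = 0.171. The last pictures show it level, with the pad at z ≈ 0.172.
- **Start button:** it bottomed with the fingertip at z ≈ 0.060. In the last side picture it was back up at the same pixel as before the press.
- **Press force:** the fingertips pressed the button harder than needed, with a brief reading of about 40 N vertically. This was finger contact only, and the wrist reading stayed well below 120 N.
- **Left alone:** the red button was never approached. The bottle, tumbler and jar were within about 5 mm of their starting positions, which is about the accuracy of the measurement. The arm was clear of everything.
- **Gaps:** the networks missed a few things, such as the tumbler in the last side picture, but the other camera found it in place. Button travel can't be read directly, so "fully down" rests on the force and tip height.

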